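Make up two shoemaker's job trays

ROBOT

A 6-joint arm with a two-finger parallel gripper is mounted at the origin on the work surface. World frame = base frame: x ahead of the robot, y to its left, z up, the work surface at z = 0. Lengths are in mm, angles in rad, forces in N, time in s.
With the tool pointing down it reaches from about 350 to 800 mm from the base axis. Payload 7.3 kg.
Tool frame: the origin (TCP) lies midway between the tips of the shut fingers; the grasp point (between the pads) lies 19 mm behind it; z points along the fingers, y is the line along which they close (so a half turn about z gives the same grasp; the last joint's range is limited). The gripper opens to 85 mm and grips with 20 to 120 N. Pads are 22 mm wide; open, the fingers measure 114 mm over their backs; the gripper's body (76 mm by 85 mm) begins 54 mm behind the grasp point. The pads swing forward as they close: fully open they stand 13 mm farther back than shut.
Start: joints at [1.1, 0.342, 1.524, -0, 1.275, -0.146], TCP at [167.523, 497.575, 231.322] pointing down, gripper open.
Joint ranges: [-2.53, 2.53], [-0.77, 2.02], [0.04, 2.7], [-1, 4.14], [0.28, 2.66], [-3.11, 3.11]. Speed limits (rad/s): [2.57, 2.57, 3.14, 3.14, 3.14, 3.14].

INTERFACE

Orientations are given as a rotation vector (axis times angle).
In Python, from station import robot, grab_frame, get_calibration gives the robot as it stands.
- The arm moves only by the shell command python3 -m handwheel 'ROWS' [FORCE]. ROWS is a JSON object of lists of equal length, an entry for each row: "travel": the shift along the tool's x, y, z as a fraction of full scale, a list of three; "rotation": the turn, a rotation vector about the tool's x, y, z as a fraction of full scale, a list of three; "fingers": the opening, from -1 (shut) to 1 (fully open), so that 0 is half open. A call has 1 to 10 rows; each row shifts and turns the commanded pose from where the row before left it, along the tool's axes as they then stand; what a row does not reach is not made up. Full scale, the value 1, is 2 cm for a shift and 5 degrees for a turn. A row lasts 1/12 s, in which the tool goes at most 41.7 mm and 7.16 degrees, less where a joint would pass 70% of its speed; a pose out of reach is approached as far as the arm can. A call with a number of a shift or a turn outside -1 to 1 is refused whole. A call with a gripper value outside its range is refused whole. The fingers move at their own pace and stop on an object; FORCE is the grip in N (left out, the last holds). Time passes only in rows, so rows that do not move let the fingers close. It gives the time, the measured TCP pose, the force, the opening and the grip force at its end, in the units of the state.
- robot.state(): the state, without advancing time (a new reading comes with each control period).
- grab_frame(name): name is "side" or "top"; returns (picture, depth): 384x512x3 uint8, red, green, blue; 384x512 float32, mm along the optical axis (not along the pixel's ray), 0 where there is no reading.
- get_calibration(name): a dict with "camera_matrix" (3x3 intrinsics, pixels), "D" ([k1, k2, p1, p2, k3] as OpenCV has them; the pictures are not rectified), "R" (3x3) and "t" (3): a world point X has camera coordinates R X + t. Camera axes: x right, y down, z forward; pixel columns grow to the right and rows downward; lengths in mm; the calibration is good to about 2 mm. A picture is of the moment at which its call begins. get_calibration takes no time and is no camera call.
- robot.job_done(): hands the job in; it is judged then, once.
The state is a dict: "time_s": time; "joint_positions": joint angles; "dq": joint speeds; "joint_efforts": joint torques, N m; "position": TCP position; "ee_rot": TCP orientation; "force": force on the tool from outside, world axes, zero at the start; "wrist_torque": the same for the moment, N m; "opening": finger opening in mm; "finger_force": force on a finger pad.
Only numpy, scipy, OpenCV 4.12 (cv2) and the standard library are available. Lean on these libraries where they do the work, as an engineer would, in place of code of your own. Each camera call takes 0.05 s, during which the arm holds its last target. There are 200 camera calls.

TASK

Make up the two job trays from the stock between them, one thing to a bay. The large three-bay tray gets the rasp in its long bay and the tall heel block and the round tin in its two square bays, either way round; the small two-bay tray gets the low broad heel block and the cork sanding block, one in each bay. Everything must lie or stand flat on the bay floors as it stands now on the bench, and leave the shoe last and the glue can where they are.

Things in the scene. Friction and masses are not known exactly. Their poses are not given: they have to be found in the camera images.
- large_tray: Large plywood tray with THREE bays, fixed, 198 x 157 mm (own x, y), 10 mm high (floor 3 mm, walls 4 mm thick). Origin: centre of its underside, on the bench. Long bay, inside 190 (along x) x 60 mm, centred at (0, -44.5) mm; two nearly square bays, inside 93 x 85 mm, centred at (-48.5, 32) and (48.5, 32) mm. Left or right of the stock.
- small_tray: The small plywood job tray with TWO equal bays, fixed to the bench, 118 x 172 mm (x, y of its own frame) and 10 mm high, floor 3 mm, walls 4 mm thick. Origin: centre of its underside. Bays inside 110 x 80 mm, centred at (0, -43 mm) and (0, +43 mm). It lies on the other side of the stock.
- tall_heel: The tall, small-footprint heel block: D-shaped from above (flat end towards -x, round end towards +x), 52 mm long in x, 46 mm wide in y, 60 mm high, light wood with thin dark layer lines, about 90 g. Origin: centre of its underside, z up. Its two side faces (y = +-23 mm) are parallel from x = -26 to x = +3 mm: pinch them at about x = -8 mm.
- low_heel: The low, broad heel block: the same D shape, flat end towards -x, 64 mm long in x, 58 mm wide in y, only 30 mm high, same layered light wood, about 70 g. Origin: centre of its underside, z up. Its side faces (y = +-29 mm) are parallel from x = -32 to x = +3 mm: pinch them at about x = -10 mm.
- tin: A round metal filler tin with a flat lid, body diameter 60 mm, lid diameter 62 mm (the top 10 mm), 40 mm high, about 150 g, standing upright. Origin: centre of its underside, z up. Pinch it across the middle.
- cork_block: A plain oblong cork sanding block, 80 mm long in x, 50 mm wide in y, 32 mm high, about 50 g. Origin: centre of its underside, z up. 
- rasp: A short rasp, 170 mm long along x, about 100 g, lying flat: a wooden handle of square section (24 x 24 mm) from x = -85 to x = +15 mm, then a steel blade, 22 mm wide and 6 mm thick, from x = +15 to x = +85 mm, 9 mm clear of the surface. Origin: on the underside, mid-length, z up. Centre of mass at about x = -10 mm, on the handle: grip it there.
- shoe_last: Bystander: a green child-size shoe last (foot-shaped form), 198 mm long in x, 67 mm wide, about 68 mm high, loose on the bench beyond the stock. Origin: under the middle of its length.
- glue_can: Bystander: a closed upright glue can, diameter 76 mm, 105 mm high, loose on the bench beyond the stock. Origin: centre of its underside.
There are look-alikes about, which are no part of the job. Several things look just like the tin: the one meant starts nearest to the robot's base. Leave any blue look-alike of the low_heel alone.

How it is judged:
By the outcome, as a careful person would: the job done as asked, in the order asked, and still so for the second after the job is handed in, with the robot touching nothing.
It also fails if it takes over 128 s, if anything falls off the work surface, if the arm or the gripper's body presses on something with over 40 N, if the wrist force passes 120 N, or if a joint passes its speed limit or range.

## Working session

There is one attempt and no reset: what is moved stays moved. The work goes in short steps, Python scripts to look and compute and a shell command to move; the robot and the scene stay as the last step left them, time stands still between calls to the robot, and variables do not carry over. Pictures are saved under pics/ and viewed, at most 14 in all, crops included, and the job is handed in when it is done.

```bash
mkdir -p pics; ls
python3 - <<'E'
from station import robot, grab_frame, get_calibration
import cv2,numpy as np
s=robot.state();print({k:np.round(v,3) for k,v in s.items()})
for n in("side","top"):
    p,d=grab_frame(n);np.savez(f"pics/{n}0.npz",p=p,d=d);cv2.imwrite(f"pics/{n}0.png",p[...,::-1]);c=get_calibration(n);print({k:np.round(v,3).tolist() for k,v in c.items()})
E
```

```text
pics
{'time_s': np.float64(0.0), 'joint_positions': array([ 1.1  ,  0.343,  1.525, -0.   ,  1.275, -0.146]), 'dq': array([-0.001, -0.   , -0.   ,  0.   ,  0.001, -0.   ]), 'joint_efforts': array([-2.0000e-03, -4.3368e+01, -2.4600e+01, -0.0000e+00,  8.0000e-03,
        0.0000e+00]), 'position': array([167.315, 497.2  , 230.619]), 'ee_rot': array([-5.08e-01, -3.10e+00,  2.00e-03]), 'force': array([-0.491,  0.063,  0.119]), 'wrist_torque': array([0.002, 0.018, 0.023]), 'finger_force': np.float64(0.0), 'opening': np.float64(85.631)}
{'camera_matrix': [[489.504, 0.0, 258.014], [0.0, 489.504, 194.217], [0.0, 0.0, 1.0]], 'D': [0.042, 0.0, 0.0, 0.0, 0.0], 'R': [[0.988, -0.154, -0.023], [-0.1, -0.516, -0.85], [0.119, 0.842, -0.526]], 't': [-605.451, 92.367, 981.807]}
{'camera_matrix': [[388.24, 0.0, 250.066], [0.0, 388.24, 194.521], [0.0, 0.0, 1.0]], 'D': [0.01, 0.0, 0.0, 0.0, 0.0], 'R': [[0.002, -1.0, -0.023], [-0.996, 0.0, -0.085], [0.085, 0.023, -0.996]], 't': [10.547, 590.23, 933.535]}
```

View pics/top0.png

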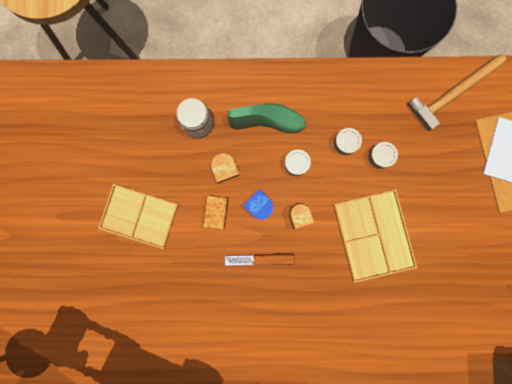

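View pics/side0.png

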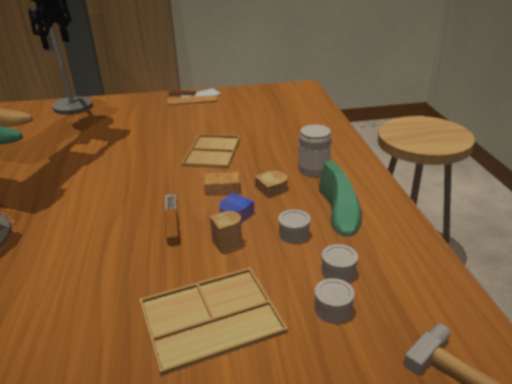

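The top view shows, left to right: small tray (138,216), low heel (223,167), cork (215,212), blue decoy (258,205), rasp (260,260, blade left), tall heel (301,215), large tray (375,236, long bay on the right). The tin meant is at (297,162), since the other two are at (348,140) and (384,155). Last and can are at the back.

```bash
cat > h.py <<'E'
from station import robot, grab_frame, get_calibration
import cv2,numpy as np
from scipy.spatial.transform import Rotation as Ro
def rays(n,uv):
    c=get_calibration(n);K=np.array(c["camera_matrix"]);R=np.array(c["R"]);t=np.array(c["t"])
    q=cv2.undistortPoints(np.array(uv,float).reshape(-1,1,2),K,np.array(c["D"],float)).reshape(-1,2)
    return np.c_[q,np.ones(len(q))]@R, -R.T@t, R, t
def onplane(n,uv,z):
    d,C,_,_=rays(n,uv);return C+d*((z-C[2])/d[:,2])[:,None]
def cloud(n,depth):
    h,w=depth.shape;uv=np.stack(np.meshgrid(np.arange(w),np.arange(h)),-1).reshape(-1,2)
    d,C,_,_=rays(n,uv);return (C+d*depth.reshape(-1,1)).reshape(h,w,3)
E
python3 - <<'E'
from h import *
f=np.load("pics/top0.npz");p,d=f["p"],f["d"];W=cloud("top",d)
seeds=dict(low=(223,167,30),cork=(215,212,32),blue=(258,205,30),tall=(301,213,60),tin=(297,162,40),rasp_handle=(275,259,24),can=(193,112,105),last=(268,118,60))
print("bench z",[np.round(W[v,u,2],1) for u,v in((300,300),(100,300),(450,300),(270,185))])
for k,(u,v,z) in seeds.items():
    m=(np.abs(W[...,2]-z)<6).astype(np.uint8)
    if k=="last": m=(W[...,2]>15).astype(np.uint8)
    _,l=cv2.connectedComponents(m);
    lab=l[v,u]
    if lab==0: print(k,"seed z",W[v,u]);continue
    c,_=cv2.findContours((l==lab).astype(np.uint8),0,cv2.CHAIN_APPROX_NONE);c=max(c,key=cv2.contourArea).reshape(-1,2)
    P=onplane("top",c,z)[:,:2].astype(np.float32);r=cv2.minAreaRect(P)
    print(k,"n",(l==lab).sum(),"ztop",np.round(np.median(W[l==lab][:,2]),1),"rect",np.round(r[0],1),np.round(r[1],1),round(r[2],1),"centroid",np.round(onplane("top",np.argwhere(l==lab)[:,::-1],z).mean(0)[:2],1))
hsv=cv2.cvtColor(p,cv2.COLOR_RGB2HSV)
for u,v in((120,215),(155,215),(395,230),(360,255),(362,215),(230,262),(275,259),(223,165),(300,300)): print((u,v),hsv[v,u],p[v,u],np.round(W[v,u],0))
big=cv2.resize(p[90:290,85:425,::-1],None,fx=2.35,fy=2.35,interpolation=cv2.INTER_CUBIC);cv2.imwrite("pics/top0c.png",big)
E
```

```text
bench z [np.float64(-1.1), np.float64(-0.7), np.float64(2.9), np.float64(0.0)]
low n 543 ztop 29.9 rect [660.8  76.9] [64.2 58.3] 21.9 centroid [658.6  75.8]
cork n 661 ztop 31.8 rect [546.1  96.2] [49.9 79.6] 83.7 centroid [546.   96.2]
blue n 557 ztop 29.8 rect [561.1 -15.3] [62.3 57.3] 45.1 centroid [563.3 -13. ]
tall n 398 ztop 59.8 rect [ 539.1 -109.8] [51.3 46.4] 18.5 centroid [ 537.  -110.5]
tin n 496 ztop 39.0 rect [ 668.7 -106.1] [58.5 59.3] 89.7 centroid [ 669.1 -105.6]
rasp_handle n 410 ztop 23.3 rect [431.9 -46.3] [ 23.9 100.2] 2.0 centroid [432.1 -46.9]
can n 688 ztop 105.0 rect [773.8 145. ] [67.4 68.4] 89.8 centroid [773.5 144.4]
last n 1482 ztop 37.6 rect [778.  -26.9] [181.7  63.2] 86.5 centroid [776.7 -25.7]
(120, 215) [ 23 118 232] [232 207 125] [540. 341.   3.]
(155, 215) [ 22 122 232] [232 202 121] [540. 251.   5.]
(395, 230) [ 24 113 231] [231 210 129] [ 504. -349.    2.]
(360, 255) [ 21 124 232] [232 198 119] [ 442. -261.    3.]
(362, 215) [ 22 122 232] [232 201 121] [ 541. -268.    3.]
(230, 262) [ 15  11 178] [178 174 170] [424.  60.  15.]
(275, 259) [ 12 191 196] [196 110  49] [433. -50.  23.]
(223, 165) [ 21 115 231] [231 200 127] [663.  78.  30.]
(300, 300) [ 13 197 189] [189 104  43] [ 331. -112.   -1.]
```

View pics/top0c.png

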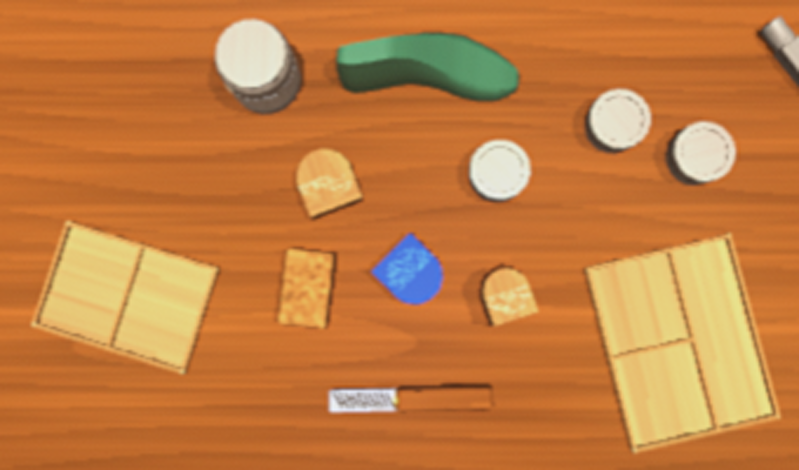

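The crop shows both trays clearly. The low heel's round end points up and slightly left, and the tall heel's points up. The rasp blade is on the left, and the large tray's long bay is on the outer right. Next I'll locate the trays and write a move planner.

```bash
cat >> h.py <<'E'
def plan(x,y,z,pinch):
    """tool-frame shift (units of 20 mm) and turn about tool z (units of 5deg) to TCP xyz with the closing line at 'pinch' deg"""
    s=robot.state();R=Ro.from_rotvec(s["ee_rot"]).as_matrix();a=np.degrees(np.arctan2(R[1,1],R[0,1]))
    t=R.T@(np.array([x,y,z])-s["position"])/20
    dw=(pinch-a+90)%180-90
    tilt=np.degrees(np.arccos(-R[2,2]))
    print("pos",np.round(s["position"],1),"pinch",round(a,1),"t",round(s["time_s"],2),"open",round(s["opening"],1),"ff",round(s["finger_force"],1),"F",np.round(s["force"],1),"tilt",round(tilt,2),"q",np.round(s["joint_positions"],2))
    print(f"  to {np.round([x,y,z],1)} {pinch}: shift units (current axes)",np.round(t,2),"turn about tool z units",round(-dw/5,2))
    print("  tool x",np.round(R[:2,0],3),"y",np.round(R[:2,1],3))
E
python3 - <<'E'
from h import *
f=np.load("pics/top0.npz");p=f["p"]
hsv=cv2.cvtColor(p,cv2.COLOR_RGB2HSV)
m=cv2.inRange(hsv,(17,80,150),(30,165,255));m=cv2.morphologyEx(m,cv2.MORPH_CLOSE,np.ones((3,3)))
for x0,x1 in((80,195),(320,425)):
    q=np.zeros_like(m);q[170:300,x0:x1]=m[170:300,x0:x1]
    c,_=cv2.findContours(q,0,cv2.CHAIN_APPROX_NONE);c=max(c,key=cv2.contourArea).reshape(-1,2)
    r=cv2.minAreaRect(onplane("top",c,10)[:,:2].astype(np.float32));print(np.round(r[0],1),np.round(r[1],1),round(r[2],1))
    c0=np.array(r[0]);a=np.radians(r[2]);w,h=r[1]
    if x0>200:
        for k in range(4):
            b=a+k*np.pi/2;M=np.array([[np.cos(b),-np.sin(b)],[np.sin(b),np.cos(b)]])
            print(round(np.degrees(b),1),[np.round(c0+M@v,1).tolist() for v in((0,-44.5),(-48.5,32),(48.5,32))])
    else:
        for k in(0,1):
            b=a+k*np.pi/2;M=np.array([[np.cos(b),-np.sin(b)],[np.sin(b),np.cos(b)]]);print(round(np.degrees(b),1),[np.round(c0+M@v,1).tolist() for v in((0,-43),(0,43))])
plan(431,-21.3,120,2)
E
```

```text
[537.7 293.4] [172.5 116.4] 72.6
72.6 [[578.7, 280.6], [496.7, 306.3]]
162.6 [[550.5, 334.5], [524.9, 252.4]]
[ 490.9 -296.4] [197.4 156.3] 13.6
13.6 [[501.4, -339.7], [436.2, -276.8], [530.5, -253.9]]
103.6 [[534.2, -285.9], [471.3, -351.1], [448.4, -256.9]]
193.6 [[480.4, -253.2], [545.6, -316.1], [451.3, -339.0]]
283.6 [[447.7, -306.9], [510.6, -241.8], [533.4, -336.0]]
pos [167.4 497.3 230.7] pinch 71.4 t 0.1 open 85.6 ff 0.0 F [-0.9 -0.   0.9] tilt 0.08 q [ 1.1   0.34  1.52  0.    1.28 -0.15]
  to [431.  -21.3 120. ] 2: shift units (current axes) [-20.77 -20.36   5.56] turn about tool z units 13.88
  tool x [-0.948  0.319] y [0.319 0.948]
```

```bash
python3 -m handwheel '{"travel":[[-1,-1,0.2],[-1,-1,0.2],[-1,-1,0.2],[-1,-1,0.2],[-1,-1,0.2],[-1,-1,0.2],[-1,-1,0.2],[-1,-1,0.2],[-1,-1,0.2],[-1,-1,0.2]],"rotation":[[0,0,0],[0,0,0],[0,0,0],[0,0,0],[0,0,0],[0,0,0],[0,0,0],[0,0,0],[0,0,0],[0,0,0]],"fingers":[1,1,1,1,1,1,1,1,1,1]}' 40
python3 -m handwheel '{"travel":[[-1,-1,0.2],[-1,-1,0.2],[-1,-1,0.2],[-1,-1,0.2],[-1,-1,0.2],[-1,-1,0.2],[-1,-1,0.2],[-1,-1,0.2],[-1,-1,0.2],[-1,-0.5,0.2]],"rotation":[[0,0,0],[0,0,0],[0,0,0],[0,0,0],[0,0,0],[0,0,0],[0,0,0],[0,0,0],[0,0,0],[0,0,0]],"fingers":[1,1,1,1,1,1,1,1,1,1]}'
python3 -m handwheel '{"travel":[[0,0,0],[0,0,0],[0,0,0],[0,0,0],[0,0,0],[0,0,0],[0,0,0],[0,0,0],[0,0,0],[0,0,0]],"rotation":[[0,0,1],[0,0,1],[0,0,1],[0,0,1],[0,0,1],[0,0,1],[0,0,1],[0,0,1],[0,0,1],[0,0,1]],"fingers":[0,0,0,0,0,0,0,0,0,0]}'
python3 -m handwheel '{"travel":[[0,0,0],[0,0,0],[0,0,0],[0,0,0],[0,0,0]],"rotation":[[0,0,1],[0,0,1],[0,0,1],[0,0,0.9],[0,0,0]],"fingers":[0,0,0,0,0]}'
python3 -c "
from h import *
plan(431,-21.3,7,2)"
```

```text
time_s: 0.93
position: [293.4, 242.9, 191.0]
ee_rot: [-0.508, -3.1, 0.0]
force: [-0.3, 0.5, 0.3]
opening: 85.4
finger_force: 0.0
time_s: 1.77
position: [422.1, -1.8, 150.9]
ee_rot: [-0.51, -3.099, 0.0]
force: [0.8, 0.9, -0.2]
opening: 85.4
finger_force: 0.0
time_s: 2.6
position: [421.9, 0.4, 151.0]
ee_rot: [-1.776, -2.591, 0.0]
force: [0.3, -0.0, -0.3]
opening: 43.1
finger_force: 0.0
time_s: 3.02
position: [421.9, 0.4, 151.1]
ee_rot: [-2.187, -2.254, 0.0]
force: [0.4, -0.9, 0.5]
opening: 42.5
finger_force: 0.0
pos [4.219e+02 4.000e-01 1.511e+02] pinch 1.7 t 3.02 open 42.5 ff 0.0 F [ 0.4 -0.9  0.5] tilt 0.03 q [-0.18  0.25  1.91  0.    0.98 -0.21]
  to [431.  -21.3   7. ] 2: shift units (current axes) [-1.1   0.42  7.2 ] turn about tool z units -0.05
  tool x [-0.03  1.  ] y [1.   0.03]
```

```bash
python3 -m handwheel '{"travel":[[-0.6,0.2,1],[-0.5,0.2,1],[0,0,1],[0,0,1],[0,0,1],[0,0,1],[0,0,0.8],[0,0,0.3],[0,0,0],[0,0,0]],"rotation":[[0,0,0],[0,0,0],[0,0,0],[0,0,0],[0,0,0],[0,0,0],[0,0,0],[0,0,0],[0,0,0],[0,0,0]],"fingers":[0,0,0,0,0,0,0,0,0,0]}' 40
python3 -m handwheel '{"travel":[[0,0,0],[0,0,0],[0,0,0],[0,0,0],[0,0,0],[0,0,0],[0,0,0]],"rotation":[[0,0,0],[0,0,0],[0,0,0],[0,0,0],[0,0,0],[0,0,0],[0,0,0]],"fingers":[-0.7,-0.7,-0.7,-0.7,-0.7,-0.7,-0.7]}' 40
python3 -c "
from h import *
plan(431,-21.3,9,2)"
```

```text
time_s: 3.85
position: [431.0, -21.4, 9.5]
ee_rot: [-2.183, -2.259, 0.0]
force: [0.5, 0.8, 0.4]
opening: 42.6
finger_force: 0.0
time_s: 4.43
position: [431.7, -21.5, 10.3]
ee_rot: [2.183, 2.257, 0.002]
force: [-1.1, -0.1, 6.5]
opening: 22.7
finger_force: 40.1
pos [431.7 -21.5  10.3] pinch 1.9 t 4.43 open 22.7 ff 40.1 F [-1.1 -0.1  6.5] tilt 0.14 q [-0.23  0.51  2.03  0.    0.6  -0.26]
  to [431.  -21.3   9. ] 2: shift units (current axes) [ 0.01 -0.03  0.07] turn about tool z units -0.02
  tool x [-0.033  0.999] y [0.999 0.033]
```

```bash
python3 -m handwheel '{"travel":[[0,0,-0.5],[0,0,-1],[0,0,-1],[0,0,-1],[-0.5,0,-0.5],[-1,0.2,0],[-1,0.2,0],[-1,0.2,0],[-1,0.2,0],[-1,0.2,0]],"rotation":[[0,0,0],[0,0,0],[0,0,0],[0,0,0],[0,0,0],[0,0,0],[0,0,0],[0,0,0],[0,0,0],[0,0,0]],"fingers":[-1,-1,-1,-1,-1,-1,-1,-1,-1,-1]}' 40
python3 -m handwheel '{"travel":[[-1,0.2,0],[-1,0.2,0],[-1,0.2,0],[-1,0.2,0],[-1,0.2,0],[-1,0.2,0],[-1,0.2,0],[-1,0.2,0],[-1,0.2,0],[-0.5,0,0]],"rotation":[[0,0,0],[0,0,0],[0,0,0],[0,0,0],[0,0,0],[0,0,0],[0,0,0],[0,0,0],[0,0,0],[0,0,0]],"fingers":[-1,-1,-1,-1,-1,-1,-1,-1,-1,-1]}'
python3 -m handwheel '{"travel":[[0,0,0],[0,0,0],[0,0,0],[0,0,0],[0,0,0],[0,0,0],[0,0,0],[0,0,0],[0,0,0],[0,0,0]],"rotation":[[0,0,1],[0,0,1],[0,0,1],[0,0,1],[0,0,1],[0,0,1],[0,0,1],[0,0,1],[0,0,1],[0,0,1]],"fingers":[-1,-1,-1,-1,-1,-1,-1,-1,-1,-1]}'
python3 -m handwheel '{"travel":[[0,0,0],[0,0,0],[0,0,0],[0,0,0],[0,0,0],[0,0,0],[0,0,0],[0,0,0]],"rotation":[[0,0,1],[0,0,1],[0,0,1],[0,0,1],[0,0,1],[0,0,0.7],[0,0,0],[0,0,0]],"fingers":[-1,-1,-1,-1,-1,-1,-1,-1]}'
python3 -c "
from h import *
plan(491.7,-342.1,13,-76.4)"
```

```text
time_s: 5.27
position: [454.6, -131.6, 89.8]
ee_rot: [2.184, 2.258, 0.0]
force: [0.7, -0.3, 0.2]
opening: 22.7
finger_force: 39.4
time_s: 6.1
position: [497.3, -321.6, 89.6]
ee_rot: [2.184, 2.256, -0.0]
force: [-0.0, -0.2, -0.8]
opening: 23.0
finger_force: 39.4
time_s: 6.93
position: [496.4, -318.8, 89.4]
ee_rot: [-2.936, -1.117, 0.0]
force: [-0.9, 0.1, -0.8]
opening: 22.9
finger_force: 39.3
time_s: 7.6
position: [496.6, -319.0, 89.4]
ee_rot: [-3.12, -0.37, 0.0]
force: [-0.5, -0.1, 0.2]
opening: 22.8
finger_force: 39.3
pos [ 496.6 -319.    89.4] pinch -76.5 t 7.6 open 22.8 ff 39.3 F [-0.5 -0.1  0.2] tilt 0.01 q [-0.7   0.6   1.52  0.    1.02  0.63]
  to [ 491.7 -342.1   13. ] -76.4: shift units (current axes) [-0.51  1.07  3.82] turn about tool z units -0.02
  tool x [0.972 0.234] y [ 0.234 -0.972]
```

```bash
python3 -m handwheel '{"travel":[[-0.3,0.5,0.5],[-0.2,0.5,0.8],[0,0.1,0.8],[0,0,0.8],[0,0,0.5],[0,0,0.2],[0,0,0.2],[0,0,0]],"rotation":[[0,0,0],[0,0,0],[0,0,0],[0,0,0],[0,0,0],[0,0,0],[0,0,0],[0,0,0]],"fingers":[-1,-1,-1,-1,-1,-1,-1,-1]}' 40
python3 -c "
from h import *
plan(491.7,-342.1,13,-76.4)"
```

```text
time_s: 8.27
position: [492.1, -343.4, 13.8]
ee_rot: [3.12, 0.367, 0.0]
force: [0.0, 0.2, -1.8]
opening: 23.1
finger_force: 39.4
pos [ 492.1 -343.4   13.8] pinch -76.6 t 8.27 open 23.1 ff 39.4 F [ 0.   0.2 -1.8] tilt 0.02 q [-0.74  0.72  1.55 -0.    0.88  0.6 ]
  to [ 491.7 -342.1   13. ] -76.4: shift units (current axes) [-0.01 -0.07  0.04] turn about tool z units -0.03
  tool x [0.973 0.232] y [ 0.232 -0.973]
```

```bash
python3 -m handwheel '{"travel":[[0,0,0.03],[0,0,0],[0,0,0],[0,0,0],[0,0,-0.5],[0,0,-1],[0,0,-1],[0,0,-1],[0,0,-1],[0,0,-1]],"rotation":[[0,0,0],[0,0,0],[0,0,0],[0,0,0],[0,0,0],[0,0,0],[0,0,0],[0,0,0],[0,0,0],[0,0,0]],"fingers":[0,0,0,0,0,0,0.6,0.6,0.6,0.6]}' 40
python3 -c "
from h import *
plan(531.5,-112.3,10,-71.5)"
```

```text
time_s: 9.1
position: [492.2, -343.1, 124.6]
ee_rot: [3.12, 0.366, 0.001]
force: [0.0, 0.2, -0.2]
opening: 68.3
finger_force: 0.0
pos [ 492.2 -343.1  124.6] pinch -76.6 t 9.1 open 68.3 ff 0.0 F [ 0.   0.2 -0.2] tilt 0.05 q [-0.74  0.57  1.46  0.    1.11  0.6 ]
  to [ 531.5 -112.3   10. ] -71.5: shift units (current axes) [  4.58 -10.77   5.72] turn about tool z units -1.02
  tool x [0.973 0.232] y [ 0.232 -0.973]
```

```bash
python3 -m handwheel '{"travel":[[0.5,-1,0],[0.5,-1,0],[0.5,-1,0],[0.5,-1,0],[0.5,-1,0],[0.5,-1,0],[0.5,-1,0],[0.5,-1,0],[0.5,-1,0],[0.1,-1,0]],"rotation":[[0,0,0],[0,0,0],[0,0,0],[0,0,0],[0,0,0],[0,0,0],[0,0,0],[0,0,0],[0,0,0],[0,0,0]],"fingers":[0.6,0.6,0.6,0.6,0.6,0.6,0.6,0.6,0.6,0.6]}'
python3 -m handwheel '{"travel":[[0,-0.8,0],[0,0,0],[0,0,0],[0,0,0]],"rotation":[[0,0,0],[0,0,-1],[0,0,0],[0,0,0]],"fingers":[0.6,0.6,0.6,0.6]}'
python3 - <<'E'
from h import *
plan(531.5,-112.3,10,-71.5)
p,d=grab_frame("side");cv2.imwrite("pics/s1.png",p[...,::-1])
E
```

```text
time_s: 9.93
position: [536.5, -126.1, 123.7]
ee_rot: [3.119, 0.367, 0.003]
force: [-0.1, -0.5, 0.2]
opening: 68.3
finger_force: 0.0
time_s: 10.27
position: [531.6, -111.7, 123.2]
ee_rot: [3.101, 0.499, 0.001]
force: [0.0, -0.0, 1.1]
opening: 68.2
finger_force: 0.0
pos [ 531.6 -111.7  123.2] pinch -71.7 t 10.27 open 68.2 ff 0.0 F [ 0.  -0.   1.1] tilt 0.05 q [-0.35  0.48  1.62 -0.    1.03  0.9 ]
  to [ 531.5 -112.3   10. ] -71.5: shift units (current axes) [-0.02  0.02  5.66] turn about tool z units -0.04
  tool x [0.949 0.314] y [ 0.314 -0.949]
```

View pics/s1.png

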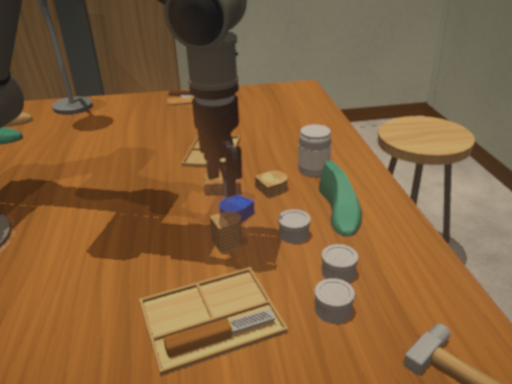

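The rasp lies in the long bay around (220,333), and the gripper is above the tall heel at (226,232). Now I'll descend and grip.

```bash
python3 -m handwheel '{"travel":[[0,0,1],[0,0,1],[0,0,1],[0,0,1],[0,0,1],[0,0,0.35],[0,0,0]],"rotation":[[0,0,0],[0,0,0],[0,0,0],[0,0,0],[0,0,0],[0,0,0],[0,0,0]],"fingers":[0.6,0.6,0.6,0.6,0.6,0.6,0.6]}' 40
python3 -m handwheel '{"travel":[[0,0,0],[0,0,0],[0,0,0],[0,0,0],[0,0,0],[0,0,0]],"rotation":[[0,0,0],[0,0,0],[0,0,0],[0,0,0],[0,0,0],[0,0,0]],"fingers":[-1,-1,-1,-1,-1,-1]}' 40
python3 -m handwheel '{"travel":[[0,0,-0.5],[0,0,-1],[0,0,-1],[0,0,-1],[0,0,0]],"rotation":[[0,0,0],[0,0,0],[0,0,0],[0,0,0],[0,0,0]],"fingers":[-1,-1,-1,-1,-1]}' 40
python3 -c "
from h import *
plan(436.2-7.8,-276.8-1.9,19,-76.4)"
```

```text
time_s: 10.9
position: [530.4, -111.8, 14.1]
ee_rot: [-3.1, -0.499, 0.005]
force: [-0.7, 0.3, -0.2]
opening: 68.4
finger_force: 0.0
time_s: 11.4
position: [532.4, -112.0, 16.9]
ee_rot: [3.1, 0.502, 0.003]
force: [-0.2, -0.8, 6.7]
opening: 45.9
finger_force: 42.2
time_s: 11.82
position: [533.7, -112.3, 90.0]
ee_rot: [3.098, 0.502, 0.01]
force: [1.2, 0.5, -0.4]
opening: 45.5
finger_force: 41.6
pos [ 533.7 -112.3   90. ] pinch -71.6 t 11.82 open 45.5 ff 41.6 F [ 1.2  0.5 -0.4] tilt 0.4 q [-0.35  0.53  1.66  0.    0.95  0.9 ]
  to [ 428.4 -278.7   19. ] -76.4: shift units (current axes) [-7.64  6.22  3.53] turn about tool z units 0.96
  tool x [0.949 0.316] y [ 0.316 -0.949]
```

```bash
python3 -m handwheel '{"travel":[[-1,0.8,0],[-1,0.8,0],[-1,0.8,0],[-1,0.8,0],[-1,0.8,0],[-1,0.8,0],[-1,0.8,0],[-0.6,0.6,0],[0,0,0],[0,0,0]],"rotation":[[0,0,0],[0,0,0],[0,0,0],[0,0,0],[0,0,0],[0,0,0],[0,0,0],[0,0,0],[0,0,1],[0,0,0]],"fingers":[-1,-1,-1,-1,-1,-1,-1,-1,-1,-1]}'
python3 -m handwheel '{"travel":[[0,0,1],[0,0,1],[0,0,0.7],[0,0,0.4],[0,0,0.2],[0,0,0]],"rotation":[[0,0,0],[0,0,0],[0,0,0],[0,0,0],[0,0,0],[0,0,0]],"fingers":[-1,-1,-1,-1,-1,-1]}'
python3 -c "
from h import *
plan(436.2-7.8,-276.8-1.9,19.9,-76.4)"
```

```text
time_s: 12.65
position: [425.6, -278.0, 85.4]
ee_rot: [-3.12, -0.358, 0.001]
force: [0.7, 0.1, -1.7]
opening: 45.6
finger_force: 41.6
time_s: 13.15
position: [426.5, -276.6, 20.2]
ee_rot: [-3.119, -0.37, 0.001]
force: [-0.2, -0.6, -0.6]
opening: 45.6
finger_force: 41.7
pos [ 426.5 -276.6   20.2] pinch -76.5 t 13.15 open 45.6 ff 41.7 F [-0.2 -0.6 -0.6] tilt 0.04 q [-0.73  0.59  1.81  0.    0.74  0.61]
  to [ 428.4 -278.7   19.9] -76.4: shift units (current axes) [0.07 0.12 0.01] turn about tool z units -0.02
  tool x [0.972 0.234] y [ 0.234 -0.972]
```

```bash
python3 -m handwheel '{"travel":[[0,0,0],[0,0,0],[0,0,0],[0,0,0],[0,0,-0.5],[0,0,-1],[0,0,-1],[0,0,-1],[0,0,-1],[0,0,-1]],"rotation":[[0,0,0],[0,0,0],[0,0,0],[0,0,0],[0,0,0],[0,0,0],[0,0,0],[0,0,0],[0,0,0],[0,0,0]],"fingers":[0.6,0.6,0.6,0.6,0.6,0.6,1,1,1,1]}' 40
python3 -c "
from h import *
plan(668.9,-105.8,7,-76.4)"
```

```text
time_s: 13.98
position: [426.4, -277.2, 131.5]
ee_rot: [3.12, 0.366, 0.001]
force: [-0.1, -0.1, 0.7]
opening: 85.5
finger_force: 0.0
pos [ 426.4 -277.2  131.5] pinch -76.6 t 13.98 open 85.5 ff 0.0 F [-0.1 -0.1  0.7] tilt 0.03 q [-0.73  0.42  1.71  0.    1.01  0.61]
  to [ 668.9 -105.8    7. ] -76.4: shift units (current axes) [13.78 -5.53  6.23] turn about tool z units -0.04
  tool x [0.973 0.232] y [ 0.232 -0.973]
```

```bash
python3 -m handwheel '{"travel":[[1,-0.4,0],[1,-0.4,0],[1,-0.4,0],[1,-0.4,0],[1,-0.4,0],[1,-0.4,0],[1,-0.4,0],[1,-0.4,0],[1,-0.4,0],[1,-0.4,0]],"rotation":[[0,0,0],[0,0,0],[0,0,0],[0,0,0],[0,0,0],[0,0,0],[0,0,0],[0,0,0],[0,0,0],[0,0,0]],"fingers":[1,1,1,1,1,1,1,1,1,1]}'
python3 -m handwheel '{"travel":[[1,-0.4,0],[1,-0.4,0],[1,-0.4,0],[0.8,-0.3,0],[0,0,0],[0,0,0]],"rotation":[[0,0,0],[0,0,0],[0,0,0],[0,0,0],[0,0,0],[0,0,0]],"fingers":[1,1,1,1,1,1]}'
python3 -c "
from h import *
plan(668.9,-105.8,7,-76.4)"
```

```text
time_s: 14.82
position: [603.3, -152.4, 130.5]
ee_rot: [3.12, 0.366, 0.001]
force: [-0.2, -0.9, 0.0]
opening: 85.3
finger_force: 0.0
time_s: 15.32
position: [669.6, -105.8, 129.9]
ee_rot: [3.12, 0.369, -0.0]
force: [-0.7, -0.2, 0.1]
opening: 85.3
finger_force: 0.0
pos [ 669.6 -105.8  129.9] pinch -76.5 t 15.32 open 85.3 ff 0.0 F [-0.7 -0.2  0.1] tilt 0.01 q [-0.27  0.71  1.19 -0.    1.25  1.07]
  to [ 668.9 -105.8    7. ] -76.4: shift units (current axes) [-0.03 -0.01  6.15] turn about tool z units -0.03
  tool x [0.972 0.233] y [ 0.233 -0.972]
```

```bash
python3 -m handwheel '{"travel":[[0,0,1],[0,0,1],[0,0,1],[0,0,1],[0,0,1],[0,0,0.8],[0,0,0.5],[0,0,0],[0,0,0]],"rotation":[[0,0,0],[0,0,0],[0,0,0],[0,0,0],[0,0,0],[0,0,0],[0,0,0],[0,0,0],[0,0,0]],"fingers":[1,1,1,1,1,1,1,1,1]}' 50
python3 -m handwheel '{"travel":[[0,0,0],[0,0,0],[0,0,0],[0,0,0],[0,0,0],[0,0,0]],"rotation":[[0,0,0],[0,0,0],[0,0,0],[0,0,0],[0,0,0],[0,0,0]],"fingers":[-1,-1,-1,-1,-1,-1]}' 50
python3 -c "
from h import *
plan(668.9,-105.8,4,-76.4)"
python3 -m handwheel '{"travel":[[0,0,-0.5],[0,0,-1],[0,0,-1],[0,0,-1],[0,0,-0.5],[0,0,0]],"rotation":[[0,0,0],[0,0,0],[0,0,0],[0,0,0],[0,0,0],[0,0,0]],"fingers":[-1,-1,-1,-1,-1,-1]}' 50
python3 -c "
from h import *
plan(530.5,-253.9,7,-76.4)"
```

```text
time_s: 16.07
position: [669.1, -106.9, 4.0]
ee_rot: [-3.12, -0.365, 0.001]
force: [0.1, -0.0, 0.8]
opening: 85.3
finger_force: 0.0
time_s: 16.57
position: [670.4, -106.6, 5.7]
ee_rot: [3.119, 0.366, 0.004]
force: [-1.2, 0.3, 6.1]
opening: 60.4
finger_force: 53.4
pos [ 670.4 -106.6    5.7] pinch -76.6 t 16.57 open 60.4 ff 53.4 F [-1.2  0.3  6.1] tilt 0.17 q [-0.27  0.84  1.29  0.    1.01  1.07]
  to [ 668.9 -105.8    4. ] -76.4: shift units (current axes) [-0.07 -0.06  0.09] turn about tool z units -0.04
  tool x [0.973 0.232] y [ 0.232 -0.973]
time_s: 17.07
position: [671.1, -106.8, 87.1]
ee_rot: [3.118, 0.366, 0.008]
force: [0.5, -0.7, -1.1]
opening: 60.5
finger_force: 54.5
pos [ 671.1 -106.8   87.1] pinch -76.6 t 17.07 open 60.5 ff 54.5 F [ 0.5 -0.7 -1.1] tilt 0.32 q [-0.27  0.75  1.23  0.    1.16  1.07]
  to [ 530.5 -253.9    7. ] -76.4: shift units (current axes) [-8.56  5.52  3.98] turn about tool z units -0.04
  tool x [0.973 0.232] y [ 0.232 -0.973]
```

```bash
python3 -m handwheel '{"travel":[[-1,0.6,0],[-1,0.6,0],[-1,0.6,0],[-1,0.6,0],[-1,0.6,0],[-1,0.6,0],[-1,0.6,0],[-1,0.6,0],[-0.5,0.7,0],[0,0,0]],"rotation":[[0,0,0],[0,0,0],[0,0,0],[0,0,0],[0,0,0],[0,0,0],[0,0,0],[0,0,0],[0,0,0],[0,0,0]],"fingers":[-1,-1,-1,-1,-1,-1,-1,-1,-1,-1]}'
python3 -m handwheel '{"travel":[[0,0,1],[0,0,1],[0,0,1],[0,0,0.4],[0,0,0.2],[0,0,0]],"rotation":[[0,0,0],[0,0,0],[0,0,0],[0,0,0],[0,0,0],[0,0,0]],"fingers":[-1,-1,-1,-1,-1,-1]}'
python3 -c "
from h import *
plan(530.5,-253.9,8.7,-76.4)"
```

```text
time_s: 17.9
position: [527.5, -255.2, 82.7]
ee_rot: [-3.12, -0.362, 0.003]
force: [0.1, 0.0, -1.9]
opening: 60.3
finger_force: 54.6
time_s: 18.4
position: [529.3, -252.1, 10.7]
ee_rot: [-3.119, -0.367, 0.002]
force: [-0.0, 0.4, -1.5]
opening: 60.2
finger_force: 54.7
pos [ 529.3 -252.1   10.7] pinch -76.6 t 18.4 open 60.2 ff 54.7 F [-0.   0.4 -1.5] tilt 0.11 q [-0.58  0.7   1.59  0.    0.85  0.76]
  to [ 530.5 -253.9    8.7] -76.4: shift units (current axes) [0.04 0.1  0.1 ] turn about tool z units -0.04
  tool x [0.973 0.232] y [ 0.232 -0.973]
```

```bash
python3 -m handwheel '{"travel":[[0.05,0.05,0.08],[0,0,0],[0,0,0],[0,0,0],[0,0,0],[0,0,-0.5],[0,0,-1],[0,0,-1],[0,0,-1],[0,0,-1]],"rotation":[[0,0,0],[0,0,0],[0,0,0],[0,0,0],[0,0,0],[0,0,0],[0,0,0],[0,0,0],[0,0,0],[0,0,0]],"fingers":[-1,-1,0.9,0.9,0.9,0.9,0.9,0.9,1,1]}' 50
python3 -c "
from h import *
plan(651.5,73.2,4,-68.1)"
```

```text
time_s: 19.23
position: [530.8, -253.5, 102.0]
ee_rot: [3.12, 0.366, 0.001]
force: [0.8, 0.4, 0.3]
opening: 85.2
finger_force: 0.0
pos [ 530.8 -253.5  102. ] pinch -76.6 t 19.23 open 85.2 ff 0.0 F [0.8 0.4 0.3] tilt 0.05 q [-0.58  0.58  1.51  0.    1.05  0.76]
  to [651.5  73.2   4. ] -68.1: shift units (current axes) [  9.65 -14.5    4.9 ] turn about tool z units -1.7
  tool x [0.973 0.232] y [ 0.232 -0.973]
```

```bash
python3 -m handwheel '{"travel":[[0.7,-1,0],[0.7,-1,0],[0.7,-1,0],[0.7,-1,0],[0.7,-1,0],[0.7,-1,0],[0.7,-1,0],[0.7,-1,0],[0.7,-1,0],[0.7,-1,0]],"rotation":[[0,0,0],[0,0,0],[0,0,0],[0,0,0],[0,0,0],[0,0,0],[0,0,0],[0,0,0],[0,0,0],[0,0,0]],"fingers":[1,1,1,1,1,1,1,1,1,1]}'
python3 -m handwheel '{"travel":[[0.7,-1,0],[0.7,-1,0],[0.7,-1,0],[0.5,-1,0],[0.1,-0.5,0],[0,0,0],[0,0,0],[0,0,0]],"rotation":[[0,0,0],[0,0,0],[0,0,0],[0,0,0],[0,0,0],[0,0,-1],[0,0,-0.7],[0,0,0]],"fingers":[1,1,1,1,1,1,1,1]}'
python3 - <<'E'
from h import *
plan(651.5,73.2,4,-68.1)
p,d=grab_frame("side");cv2.imwrite("pics/s2.png",p[...,::-1])
E
```

```text
time_s: 20.07
position: [621.2, -25.3, 101.3]
ee_rot: [3.12, 0.366, 0.002]
force: [0.3, -0.7, -1.1]
opening: 85.2
finger_force: 0.0
time_s: 20.73
position: [652.1, 73.4, 100.7]
ee_rot: [3.083, 0.6, 0.0]
force: [0.0, 0.2, 0.7]
opening: 85.2
finger_force: 0.0
pos [652.1  73.4 100.7] pinch -68.0 t 20.73 open 85.2 ff 0.0 F [0.  0.2 0.7] tilt 0.02 q [-0.    0.69  1.3  -0.    1.15  1.18]
  to [651.5  73.2   4. ] -68.1: shift units (current axes) [-0.03 -0.    4.84] turn about tool z units 0.03
  tool x [0.927 0.375] y [ 0.375 -0.927]
```

View pics/s2.png

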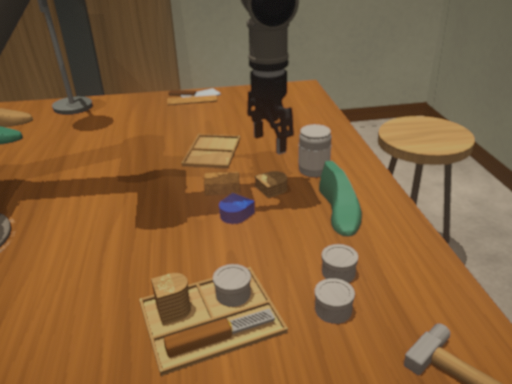

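Tall heel and tin both stand in the square bays at (172,298) and (233,285). The gripper is over the low heel at (271,182).

```bash
python3 -m handwheel '{"travel":[[0,0,1],[0,0,1],[0,0,1],[0,0,1],[0,0,0.6],[0,0,0.2],[0,0,0],[0,0,0]],"rotation":[[0,0,0],[0,0,0],[0,0,0],[0,0,0],[0,0,0],[0,0,0],[0,0,0],[0,0,0]],"fingers":[1,1,1,1,1,1,1,1]}' 40
python3 -m handwheel '{"travel":[[0,0,0],[0,0,0],[0,0,0],[0,0,0],[0,0,0],[0,0,0]],"rotation":[[0,0,0],[0,0,0],[0,0,0],[0,0,0],[0,0,0],[0,0,0]],"fingers":[-1,-1,-1,-1,-1,-1]}' 40
python3 -m handwheel '{"travel":[[0,0,-0.5],[0,0,-1],[0,0,-1],[0,0,-1],[0,0,-0.5],[0,0,0]],"rotation":[[0,0,0],[0,0,0],[0,0,0],[0,0,0],[0,0,0],[0,0,0]],"fingers":[-1,-1,-1,-1,-1,-1]}' 40
python3 -c "
from h import *
plan(542.2,341.3,8,72.6)"
```

```text
time_s: 21.45
position: [653.0, 73.4, 5.0]
ee_rot: [3.084, 0.595, 0.002]
force: [0.0, -0.4, 0.2]
opening: 85.6
finger_force: 0.0
time_s: 21.95
position: [653.2, 73.6, 5.6]
ee_rot: [3.084, 0.596, 0.004]
force: [-0.3, 0.7, 6.0]
opening: 57.0
finger_force: 44.4
time_s: 22.45
position: [653.9, 73.6, 87.3]
ee_rot: [3.083, 0.596, 0.008]
force: [0.4, -1.0, -0.4]
opening: 57.0
finger_force: 43.6
pos [653.9  73.6  87.3] pinch -68.1 t 22.45 open 57.0 ff 43.6 F [ 0.4 -1.  -0.4] tilt 0.3 q [-0.    0.71  1.31  0.    1.12  1.18]
  to [542.2 341.3   8. ] 72.6: shift units (current axes) [ -0.21 -14.51   3.93] turn about tool z units 7.86
  tool x [0.928 0.373] y [ 0.373 -0.928]
```

```bash
python3 -m handwheel '{"travel":[[0,-1,0],[0,-1,0],[0,-1,0],[0,-1,0],[0,-1,0],[0,-1,0],[0,-1,0],[0,-1,0],[0,-1,0],[0,-1,0]],"rotation":[[0,0,0],[0,0,0],[0,0,0],[0,0,0],[0,0,0],[0,0,0],[0,0,0],[0,0,0],[0,0,0],[0,0,0]],"fingers":[-1,-1,-1,-1,-1,-1,-1,-1,-1,-1]}'
python3 -m handwheel '{"travel":[[0,-1,0],[0,-1,0],[0,-1,0],[-0.2,-1,0],[0,-0.5,0],[0,0,0],[0,0,0]],"rotation":[[0,0,0],[0,0,0],[0,0,0],[0,0,0],[0,0,0],[0,0,1],[0,0,1]],"fingers":[-1,-1,-1,-1,-1,-1,-1]}'
python3 -m handwheel '{"travel":[[0,0,0],[0,0,0],[0,0,0],[0,0,0],[0,0,0],[0,0,0],[0,0,0]],"rotation":[[0,0,1],[0,0,1],[0,0,1],[0,0,1],[0,0,1],[0,0,0.9],[0,0,0]],"fingers":[-1,-1,-1,-1,-1,-1,-1]}'
python3 -c "
from h import *
plan(542.2,341.3,8.6,72.6)"
```

```text
time_s: 23.28
position: [576.6, 259.8, 82.7]
ee_rot: [3.084, 0.596, -0.004]
force: [0.2, 0.2, -0.6]
opening: 57.3
finger_force: 43.6
time_s: 23.87
position: [539.7, 341.5, 83.0]
ee_rot: [3.124, 0.322, -0.002]
force: [0.7, 0.1, -0.8]
opening: 57.3
finger_force: 43.6
time_s: 24.45
position: [540.4, 340.6, 83.2]
ee_rot: [3.103, -0.485, -0.002]
force: [-0.2, 0.2, -0.6]
opening: 57.1
finger_force: 43.6
pos [540.4 340.6  83.2] pinch -107.8 t 24.45 open 57.1 ff 43.6 F [-0.2  0.2 -0.6] tilt 0.09 q [ 0.44  0.69  1.37 -0.    1.09  2.32]
  to [542.2 341.3   8.6] 72.6: shift units (current axes) [ 0.08 -0.07  3.73] turn about tool z units -0.08
  tool x [ 0.952 -0.305] y [-0.305 -0.952]
```

```bash
python3 -m handwheel '{"travel":[[0.08,-0.05,1],[0,0,1],[0,0,1],[0,0,0.4],[0,0,0.3],[0,0,0],[0,0,0]],"rotation":[[0,0,0],[0,0,0],[0,0,0],[0,0,0],[0,0,0],[0,0,0],[0,0,0]],"fingers":[-1,-1,-1,-1,-1,-1,-1]}'
python3 -c "
from h import *
plan(542.2,341.3,8.6,72.6)"
python3 -m handwheel '{"travel":[[0,0,0],[0,0,0],[0,0,0],[0,0,0],[0,0,-0.5],[0,0,-1],[0,0,-1],[0,0,-1],[0,0,-1],[0,0,0]],"rotation":[[0,0,0],[0,0,0],[0,0,0],[0,0,0],[0,0,0],[0,0,0],[0,0,0],[0,0,0],[0,0,0],[0,0,0]],"fingers":[0.75,0.75,0.75,0.75,0.75,0.75,0.75,0.75,0.75,0.75]}'
python3 -c "
from h import *
plan(546.1,96.2,4,83.7)"
```

```text
time_s: 25.03
position: [542.9, 341.7, 10.6]
ee_rot: [-3.104, 0.479, -0.001]
force: [0.0, -1.0, -0.0]
opening: 57.0
finger_force: 43.8
pos [542.9 341.7  10.6] pinch -107.6 t 25.03 open 57.0 ff 43.8 F [ 0. -1. -0.] tilt 0.06 q [0.44 0.78 1.42 0.   0.95 2.32]
  to [542.2 341.3   8.6] 72.6: shift units (current axes) [-0.02  0.03  0.1 ] turn about tool z units -0.03
  tool x [ 0.953 -0.302] y [-0.302 -0.953]
time_s: 25.87
position: [544.7, 342.8, 105.6]
ee_rot: [-3.1, 0.48, -0.011]
force: [0.1, 0.9, 1.4]
opening: 74.6
finger_force: 0.0
pos [544.7 342.8 105.6] pinch -107.6 t 25.87 open 74.6 ff 0.0 F [0.1 0.9 1.4] tilt 0.5 q [0.44 0.66 1.34 0.   1.13 2.32]
  to [546.1  96.2   4. ] 83.7: shift units (current axes) [ 3.77 11.76  5.03] turn about tool z units -2.26
  tool x [ 0.953 -0.302] y [-0.302 -0.953]
```

```bash
python3 -m handwheel '{"travel":[[0.3,1,0],[0.3,1,0],[0.3,1,0],[0.3,1,0],[0.3,1,0],[0.3,1,0],[0.3,1,0],[0.3,1,0],[0.3,1,0],[0.3,1,0]],"rotation":[[0,0,0],[0,0,0],[0,0,0],[0,0,0],[0,0,0],[0,0,0],[0,0,0],[0,0,0],[0,0,0],[0,0,0]],"fingers":[0.75,0.75,0.75,0.75,0.75,0.75,0.75,0.75,0.75,0.75]}'
python3 -m handwheel '{"travel":[[0.3,1,0],[0.3,0.8,0],[0,0,0],[0,0,0],[0,0,0],[0,0,0],[0,0,0]],"rotation":[[0,0,0],[0,0,0],[0,0,-1],[0,0,-1],[0,0,-0.3],[0,0,0],[0,0,0]],"fingers":[0.75,0.75,0.75,0.75,0.75,0.75,0.75]}'
python3 - <<'E'
from h import *
plan(546.1,96.2,5,83.7)
p,d=grab_frame("side");cv2.imwrite("pics/s3.png",p[...,::-1])
E
```

```text
time_s: 26.7
position: [538.7, 131.9, 100.0]
ee_rot: [-3.105, 0.481, 0.0]
force: [0.4, -0.0, -0.3]
opening: 74.9
finger_force: 0.0
time_s: 27.28
position: [539.5, 94.9, 100.0]
ee_rot: [-3.137, 0.169, 0.0]
force: [-0.5, -0.4, 0.3]
opening: 74.5
finger_force: 0.0
pos [539.5  94.9 100. ] pinch -96.2 t 27.28 open 74.5 ff 0.0 F [-0.5 -0.4  0.3] tilt 0.01 q [0.03 0.52 1.64 0.   0.99 1.71]
  to [546.1  96.2   5. ] 83.7: shift units (current axes) [ 0.32 -0.1   4.75] turn about tool z units 0.02
  tool x [ 0.994 -0.108] y [-0.108 -0.994]
```

View pics/s3.png

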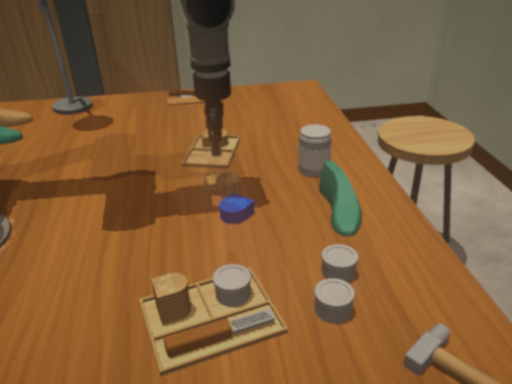

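The large tray is unchanged, and the arm hides the low heel in the small tray near (212,150). The gripper is over the cork.

```bash
python3 -m handwheel '{"travel":[[0.3,-0.1,1],[0,0,1],[0,0,1],[0,0,1],[0,0,0.5],[0,0,0.2],[0,0,0],[0,0,0]],"rotation":[[0,0,0],[0,0,0],[0,0,0],[0,0,0],[0,0,0],[0,0,0],[0,0,0],[0,0,0]],"fingers":[0.75,0.75,0.75,0.75,0.75,0.75,0.75,0.75]}' 40
python3 -m handwheel '{"travel":[[0,0,0],[0,0,0],[0,0,0],[0,0,0],[0,0,0],[0,0,0]],"rotation":[[0,0,0],[0,0,0],[0,0,0],[0,0,0],[0,0,0],[0,0,0]],"fingers":[-1,-1,-1,-1,-1,-1]}' 30
python3 -m handwheel '{"travel":[[0,0,-0.5],[0,0,-1],[0,0,-1],[0,0,-1],[0,0,-0.5],[0,0,0]],"rotation":[[0,0,0],[0,0,0],[0,0,0],[0,0,0],[0,0,0],[0,0,0]],"fingers":[-1,-1,-1,-1,-1,-1]}' 30
python3 -c "
from h import *
plan(524,249.5,10,72.6)"
```

```text
time_s: 28.0
position: [546.3, 96.3, 6.8]
ee_rot: [-3.137, 0.168, -0.002]
force: [-0.1, 0.1, 0.2]
opening: 75.0
finger_force: 0.0
time_s: 28.5
position: [546.5, 96.3, 7.3]
ee_rot: [-3.137, 0.167, -0.004]
force: [-0.6, 0.0, 6.7]
opening: 49.2
finger_force: 32.3
time_s: 29.0
position: [547.2, 96.3, 88.8]
ee_rot: [-3.137, 0.167, -0.008]
force: [0.7, 0.3, -1.4]
opening: 49.3
finger_force: 31.5
pos [547.2  96.3  88.8] pinch -96.1 t 29.0 open 49.3 ff 31.5 F [ 0.7  0.3 -1.4] tilt 0.29 q [0.04 0.54 1.63 0.   0.96 1.71]
  to [524.  249.5  10. ] 72.6: shift units (current axes) [-1.99 -7.49  3.94] turn about tool z units 2.26
  tool x [ 0.994 -0.106] y [-0.106 -0.994]
```

Placing z is about 10.3.

```bash
python3 -m handwheel '{"travel":[[-0.2,-1,0],[-0.2,-1,0],[-0.2,-1,0],[-0.2,-1,0],[-0.2,-1,0],[-0.3,-1,0],[-0.4,-1,0],[-0.3,-0.5,0],[0,0,0],[0,0,0]],"rotation":[[0,0,0],[0,0,0],[0,0,0],[0,0,0],[0,0,0],[0,0,0],[0,0,0],[0,0,0],[0,0,1],[0,0,1]],"fingers":[-1,-1,-1,-1,-1,-1,-1,-1,-1,-1]}'
python3 -m handwheel '{"travel":[[0,0,0],[0,0,0],[0,0,1],[0,0,1],[0,0,0]],"rotation":[[0,0,0.3],[0,0,0],[0,0,0],[0,0,0],[0,0,0]],"fingers":[-1,-1,-1,-1,-1]}'
python3 -c "
from h import *
plan(524,249.5,10.3,72.6)"
```

```text
time_s: 29.83
position: [520.9, 250.1, 85.1]
ee_rot: [3.109, -0.443, -0.003]
force: [0.4, -0.5, -1.2]
opening: 49.2
finger_force: 31.6
time_s: 30.25
position: [519.3, 248.4, 42.3]
ee_rot: [3.101, -0.479, -0.01]
force: [-0.7, -0.4, -1.4]
opening: 49.6
finger_force: 31.5
pos [519.3 248.4  42.3] pinch -107.6 t 30.25 open 49.6 ff 31.5 F [-0.7 -0.4 -1.4] tilt 0.42 q [ 0.31  0.64  1.6  -0.    0.91  2.19]
  to [524.  249.5  10.3] 72.6: shift units (current axes) [ 0.22 -0.13  1.6 ] turn about tool z units -0.03
  tool x [ 0.953 -0.302] y [-0.302 -0.953]
```

```bash
python3 -m handwheel '{"travel":[[0.2,-0.1,0.5],[0,0,0.5],[0,0,0.3],[0,0,0.2],[0,0,0.1],[0,0,0],[0,0,0]],"rotation":[[0,0,0],[0,0,0],[0,0,0],[0,0,0],[0,0,0],[0,0,0],[0,0,0]],"fingers":[-1,-1,-1,-1,-1,-1,-1]}'
python3 -c "
from h import *
plan(524,249.5,10.3,72.6)"
python3 -m handwheel '{"travel":[[0,0,0],[0,0,0],[0,0,0],[0,0,0],[0,0,-0.5],[0,0,-1],[0,0,-1],[0,0,-1],[0,0,-1],[0,0,-1]],"rotation":[[0,0,0],[0,0,0],[0,0,0],[0,0,0],[0,0,0],[0,0,0],[0,0,0],[0,0,0],[0,0,0],[0,0,0]],"fingers":[0.5,0.5,0.5,0.5,0.5,0.5,0.5,0.5,0.5,0.5]}'
python3 -m handwheel '{"travel":[[-1,0,-1],[-1,0,-1],[-1,0,-1],[-1,0,-1],[-1,0,0],[-1,0,0],[-1,0,0],[-1,0,0],[0,0,0],[0,0,0]],"rotation":[[0,0,0],[0,0,0],[0,0,0],[0,0,0],[0,0,0],[0,0,0],[0,0,0],[0,0,0],[0,0,0],[0,0,0]],"fingers":[0.5,0.5,0.5,0.5,0.5,0.5,0.5,0.5,0.5,0.5]}'
python3 - <<'E'
from h import *
P,D={},{}
for n in("side","top"):
    p,d=grab_frame(n);cv2.imwrite(f"pics/{n}9.png",p[...,::-1])
    if n=="top":
        W=cloud("top",d);np.savez("pics/top9.npz",p=p,d=d)
        cv2.imwrite("pics/top9c.png",cv2.resize(p[90:290,85:425,::-1],None,fx=2.35,fy=2.35,interpolation=cv2.INTER_CUBIC))
E
```

```text
time_s: 30.83
position: [526.5, 250.4, 14.4]
ee_rot: [-3.104, 0.481, -0.001]
force: [-0.5, -1.1, 0.2]
opening: 49.5
finger_force: 31.5
pos [526.5 250.4  14.4] pinch -107.6 t 30.83 open 49.5 ff 31.5 F [-0.5 -1.1  0.2] tilt 0.03 q [0.31 0.69 1.6  0.   0.85 2.19]
  to [524.  249.5  10.3] 72.6: shift units (current axes) [-0.11  0.08  0.2 ] turn about tool z units -0.04
  tool x [ 0.953 -0.302] y [-0.302 -0.953]
time_s: 31.67
position: [526.3, 250.4, 126.0]
ee_rot: [-3.104, 0.481, -0.001]
force: [-0.0, -0.4, -0.5]
opening: 64.1
finger_force: 0.0
time_s: 32.5
position: [373.4, 299.1, 205.1]
ee_rot: [-3.104, 0.478, -0.002]
force: [0.2, 0.2, 0.6]
opening: 63.7
finger_force: 0.0
```

View pics/top9c.png

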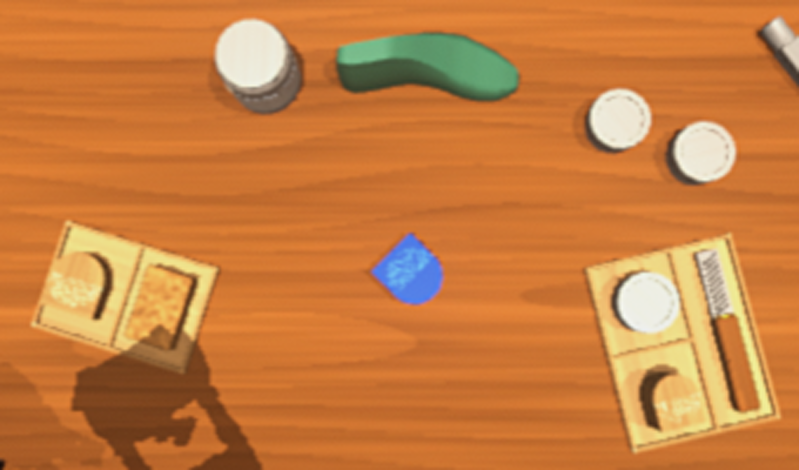

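View pics/side9.png

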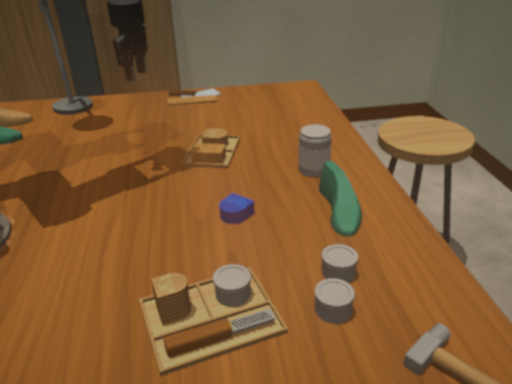

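All five pieces are in their bays (small tray at (78,285) and (160,305), large tray at (645,302), (670,400) and (725,330)), and the bystanders look unmoved. I'll check flatness and position numerically.

Run:
```python
from h import *
f=np.load("pics/top9.npz");W=cloud("top",f["d"])
for k,(x,y,z) in dict(low=(551,338,33),cork=(525,250,35),tall=(434,-275,63),tin=(530.5,-254,43),rasp_handle=(468,-348,27),can=(773.8,145,105),last=(777,-26,0)).items():
    m=((np.abs(W[...,2]-z)<6) if z else (W[...,2]>15)).astype(np.uint8);_,l=cv2.connectedComponents(m)
    dd=np.where(m>0,np.hypot(W[...,0]-x,W[...,1]-y),1e9);lab=l[np.unravel_index(dd.argmin(),dd.shape)];s=l==lab
    c=max(cv2.findContours(s.astype(np.uint8),0,cv2.CHAIN_APPROX_NONE)[0],key=cv2.contourArea).reshape(-1,2)
    r=cv2.minAreaRect(onplane("top",c,z or 60)[:,:2].astype(np.float32));A=np.c_[W[s][:,:2]-W[s][:,:2].mean(0),np.ones(s.sum())]
    print(k,np.round(r[0],1),np.round(r[1],1),round(r[2],1),"z",np.round(np.median(W[s][:,2]),1),"slope",np.round(np.linalg.lstsq(A,W[s][:,2],rcond=None)[0][:2],3))
    if k in("low","cork"):o,h=np.array((537.7,293.4)),-17.4
    else:o,h=np.array((490.9,-296.4)),13.6
    h=np.radians(h);B=(cv2.boxPoints(r)-o)@np.array([[np.cos(h),-np.sin(h)],[np.sin(h),np.cos(h)]])
    if k not in("can","last"):print("   tray frame",np.round(B.min(0)),np.round(B.max(0)))
```

```text
low [551.9 339.2] [59.7 63.2] 71.9 z 33.0 slope [0.001 0.01 ]
   tray frame [-32.  18.] [32. 78.]
cork [526.  249.6] [53.2 79.7] 72.0 z 34.9 slope [0.002 0.008]
   tray frame [-38. -72.] [ 42. -18.]
tall [ 434.5 -275. ] [52.2 47.2] 13.4 z 62.5 slope [-0.002 -0.001]
   tray frame [-76.  10.] [-24.  58.]
tin [ 531.2 -253.8] [59.4 60. ] 88.9 z 41.8 slope [-0.001  0.009]
   tray frame [13. -4.] [86. 68.]
rasp_handle [ 470.8 -347.4] [100.3  24.5] 12.4 z 26.3 slope [ 0.002 -0.021]
   tray frame [-82. -58.] [ 19. -32.]
can [774.3 144.5] [66.8 67.4] 45.7 z 105.0 slope [-0.001 -0.001]
last [777.7 -25.9] [179.7  63.1] 86.3 z 37.7 slope [-1.755  0.215]
```

```bash
python3 -c "
from station import robot
print(robot.job_done())"
```

```text
the job is handed in; nothing more can be done
None
```

The job is handed in: final camera measurements showed all five pieces flat in their correct bays, with the shoe last and glue can where they started, at about 33 s of the 128 s limit; no verdict was returned.

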